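# Refit the washed filter and set the air cleaner running

## Task

The air cleaner's dust filter has been washed and stands in the drying rack. With the cleaner still off, take the filter out and slide it down its slot in the sloping top until it is fully home, easing it in rather than letting it drop. Then turn the dial three clicks from off, to the third dot, let go, and leave everything else where it is.

Things in the scene. Friction and masses are not known exactly. Their poses are not given: they have to be found in the camera images.
- filter: Dust filter: flat grey ribbed-mesh frame 130 mm wide, 150 tall, 10 thick, with a pull tab on the middle of its top edge; 178 mm in all, about 0.14 kg (0.7 to 1.4 times). Stands tab up in one of the rack's three gaps, leaning up to 4 degrees. Origin: middle of the bottom edge. Axes: x through the thickness, y along the width, z up to the tab. Its two faces are alike; either may face forward.
- filter_tab (a point): Centre of the pull tab (44 mm wide, 28 mm tall, 10 mm thick like the frame), 164 mm from the bottom edge along the filter's z, 14 mm below the very top.
- filter_foot (a point): Middle of the filter's bottom edge (the filter's origin). Rests on slot_floor when the filter is home; then the frame's top edge is level with the deck and only the tab stands out.
- cleaner: Air cleaner: white wedge-shaped housing fixed to the worktop, 246 mm deep (x), 200 mm wide (y). Origin: centre of its underside, +x to its rear. Its low front with the air outlet looks roughly to the robot; the top deck rises at 30 degrees from the front edge (78 mm high) to the rear ridge (166 mm high). Deck 176 mm long up the slope; dial low on it, filter slot near the ridge.
- slot: Slot mouth. Origin: its centre, in the deck's plane, 153 mm above the worktop. Axes: x up the deck's slope (across the slot), y along the slot, z out of the deck, square to it, leaning 30 degrees from vertical to the robot. Slot 13 mm by 134 mm, straight, 150 mm deep along -z, with a 5 mm 45-degree lead-in all round. The deck runs on flat to x = +26 mm behind it and -150 mm in front.
- slot_floor (a point): Centre of the slot's floor, 150 mm below the mouth along the slot's -z.
- dial (a joint): Turn of the dial, rad: 0 = off (end stop), growing clockwise seen looking down on the deck. It clicks into a stop every 25 degrees (0.436 rad): off, then five dots growing in size; third dot 1.309 rad, end stop at the fifth, 2.182. Let go between stops it snaps to the nearer one; leaving a stop takes about 0.09 N m. Starts at off.
- dial_grip (a point): Grip point of the dial, on its axis, 31.5 mm above the deck; axis along the slot's z, at slot x = -92 mm, y = 0. A grey disc 52 mm across (top 11.5 mm above the deck) carries a straight grip bar 48 mm long, 14 mm thick, top 41.5 mm above the deck. Under it a plate 88 mm across, 3 mm high, bears a white bar (off) and five white dots.
- dial_pointer (a point): Pointer end of the grip bar (white line on that half), 24 mm from the axis at the height of dial_grip; the bar lies along the line from axis to pointer. At off it points 62.5 degrees counter-clockwise of the slot's +x, seen looking down on the deck (towards slot +y); at the third dot 12.5 degrees clockwise of +x.
- rack: Drying rack: white tray 178 mm (x) by 172 mm (y), fixed, with three pairs of steel wire arches across y, 76 mm high. Origin: centre of its underside; inner floor 12 mm up. Three gaps 13 mm wide at rack x = -54, 0 and +54 mm hold filter, board and box lid in any order, standing with their faces along y.
- board: Bystander: small wooden chopping board, 134 mm wide, 112 mm tall, 10 mm thick, no tab, standing in another gap of the rack. Origin at the middle of its bottom edge.
- box_lid: Bystander: white plastic lid of a food box, 120 mm wide, 96 mm tall, 10 mm thick, no tab, standing in another gap of the rack. Origin at the middle of its bottom edge.
- candle: Bystander: squat jar, 60 mm across, 75 mm high, between the rack and the cleaner.
- mug: Bystander: mug, 80 mm across, 92 mm high, near the robot in the middle.
- soap: Bystander: plastic bottle, 60 mm across, 150 mm high, beyond the candle.
- brush: Bystander: brush 190 mm long, lying near the robot on its right.
- spoon: Bystander: spoon 200 mm long, lying near the robot on its left.
Things that resemble listed ones, but are neither listed nor needed, are in the scene too. Leave any green or orange look-alike of the filter alone.

How it is judged (in metres and radians):
On the way, in this order (a step that is already met when the one before it is completed fails the run):
1. the filter is fully home in the cleaner's slot while the dial is still off (distance between filter_foot and slot_floor below 0.006 m and angle between the z axis of filter and the z axis of slot, either way round below 0.06 rad and angle between the x axis of filter and the x axis of slot, either way round below 0.06 rad and value of joint dial below 0.2 rad), for 0.2 s.
2. the dial stands at the third dot with the filter home (distance between filter_foot and slot_floor below 0.006 m and angle between the z axis of filter and the z axis of slot, either way round below 0.06 rad and angle between the x axis of filter and the x axis of slot, either way round below 0.06 rad and value of joint dial between 1.169 and 1.449 rad), for 0.2 s.
At the end, for the whole second after the job is handed in: The filter is home in the slot: the middle of its bottom edge within 6 mm of the centre of the slot's floor, its faces and edges within 3.4 degrees of the slot's, at rest (under 0.02 m/s); the dial is at rest within 0.14 rad of the third stop (1.309 rad) (all of step 2 and linear speed of filter below 0.02 m/s and velocity of joint dial between -0.1 and 0.1 rad/s); the robot touches nothing.
It fails at once if the dial is turned away from off before the filter is home (value of joint dial above 0.25 rad and not (distance between filter_foot and slot_floor below 0.006 m and angle between the z axis of filter and the z axis of slot, either way round below 0.06 rad and angle between the x axis of filter and the x axis of slot, either way round below 0.06 rad)).
It fails at once if the filter is let drop down the slot (faster than 0.6 m/s inside it) ((z of filter_foot in the frame of slot below -0.01 m and x of filter_foot in the frame of slot between -0.015 and 0.015 m and y of filter_foot in the frame of slot between -0.05 and 0.05 m) and linear speed of filter above 0.6 m/s).
It fails at once if another thing is moved more than 30 mm from where it stood (distance of any of board, box_lid, candle, mug, soap, brush, spoon from where it was at the start of the episode above 0.03 m).
It also fails if it takes over 64 s, if anything falls off the work surface, if the arm or the gripper's body presses on something with over 40 N, if the wrist force passes 120 N, or if a joint passes its speed limit or range.

## Robot

A 7-joint arm with a two-finger parallel gripper is mounted at the origin on the work surface. World frame = base frame: x ahead of the robot, y to its left, z up, the work surface at z = 0. Lengths are in m, angles in degrees, forces in N, time in s.
With the tool pointing down it reaches from about 0.425 to 0.875 m from the base axis. Payload 4.7 kg.
Tool frame: the origin (TCP) lies at the very end of the fingers, on their centre line; the grasp point (between the pads) lies env.hold_point_z behind it (env.hold_point_z is the distance from the TCP to the grasp point, in m); z points along the fingers, y is the line along which they close (so a half turn about z gives the same grasp; the last joint's range is limited). The gripper opens to 87 mm and grips with 3 to 60 N. Pads are 19 mm wide; open, the fingers measure 117 mm over their backs; the gripper's body (75 mm by 190 mm) begins 51 mm behind the grasp point.
Start: joints at [-64.739, 18.392, -4.016, 83.108, 1.295, 78.541, -3.26], TCP at [0.269, 0.592, 0.201] pointing down, gripper open.
Joint ranges: [-163.93, 163.93], [-17.29, 119.83], [-79.2, 71.16], [3.27, 140.29], [-89.18, 269.18], [5.43, 117.66], [-154.24, 154.24]. Speed limits (degrees/s): [147.25, 147.25, 180, 180, 180, 180, 180].

## Interface

Orientations are given as [roll, pitch, yaw] about the fixed x, y, z axes, in that order (R = Rz(yaw) Ry(pitch) Rx(roll)).
In Python, from cell import env gives the robot as it stands.
- The arm moves only by the shell command python3 -m jog 'ROWS' [FORCE]. ROWS is JSON, a list of rows, each an object with "dp": the shift along the tool's x, y, z in cm, a list of three; "twist": the turn about the tool's z in degrees; "fingers": the opening, from 0 (shut) to 1 (fully open). A call has 1 to 8 rows; each row is the pose to reach, as a shift and turn from the pose commanded when the call began, along the tool's axes at that moment; what a row does not reach only later rows make up. A row lasts 1/8 s, in which the tool goes at most 62.5 mm and 10.7 degrees, less where a joint would pass 70% of its speed; a pose out of reach is approached as far as the arm can. A call with a gripper value outside its range is refused whole. The fingers move at their own pace and stop on an object; FORCE is the grip in N (left out, the last holds). Time passes only in rows, so rows that repeat a pose let the fingers close. It gives the time, the measured TCP pose, the force, the opening and the grip force at its end, in the units of the state.
- env.get_obs(): the state, without advancing time (a new reading comes with each control period).
- env.read_camera(name): name is "scene" or "top"; returns a dict with "pixels" (400x640x3 uint8, blue, green, red), "depth" (400x640 float32, m along the optical axis (not along the pixel's ray), 0 where there is no reading), "fx", "fy", "cx", "cy" (pixels), "rvec" (rotation vector, rad) and "tvec" (3), from world to camera coordinates, as OpenCV has them. Camera axes: x right, y down, z forward; pixel columns grow to the right and rows downward; lengths in m; the calibration is good to about 2 mm. A picture is of the moment at which its call begins.
- env.sign_off(): hands the job in; it is judged then, once.
The state is a dict: "time_s": time; "qpos": joint angles; "joint_velocities": joint speeds; "effort": joint torques, N m; "tool_pos": TCP position; "tool_rot": TCP orientation; "force": force on the tool from outside, world axes, zero at the start; "wrist_torque": the same for the moment, N m; "grip_width": finger opening in m; "grasp_force": force on a finger pad.
Only numpy, scipy, OpenCV 4.12 (cv2) and the standard library are available. Lean on these libraries where they do the work, as an engineer would, in place of code of your own. Each camera call takes 0.05 s, during which the arm holds its last target. There are 200 camera calls.

## Working session

There is one attempt and no reset: what is moved stays moved. The work goes in short steps, Python scripts to look and compute and a shell command to move; the robot and the scene stay as the last step left them, time stands still between calls to the robot, and variables do not carry over. Pictures are saved under pics/ and viewed, at most 10 in all, crops included, and the job is handed in when it is done.

```bash
ls; mkdir -p pics; python3 - <<'E'
from cell import env
import cv2,numpy as np
for n in("scene","top"):
    c=env.read_camera(n); cv2.imwrite(f"pics/{n}0.png",c["pixels"]); np.savez(f"pics/{n}0.npz",**c)
    R=cv2.Rodrigues(np.array(c["rvec"]))[0]; print(n,c["fx"],c["cx"],c["cy"],"campos",-R.T@np.array(c["tvec"]).ravel(), R[2])
print(env.get_obs(),env.hold_point_z)
E
```

```text
pics
scene 491.36603665399446 323.9302075392796 205.83319686438495 campos [ 1.4190854  -0.72722452  0.9222046 ] [-0.66480811  0.49276546 -0.56143777]
top 466.82411944436757 323.32059198655634 202.9078212915418 campos [ 0.27113444 -0.06392766  1.27247158] [ 0.16587759  0.00938797 -0.98610166]
{'time_s': 0.1, 'qpos': array([-64.73691303,  18.43619273,  -4.01526   ,  83.16876   ,
         1.29511308,  78.53842102,  -3.26045825]), 'joint_velocities': array([-0.01610714, -0.13352478,  0.03101366, -0.12811432,  0.0868369 ,
        0.04914529, -0.03354891]), 'effort': array([-4.11829069e-04, -4.92571056e+01, -4.05952670e-01, -3.13400781e+01,
       -6.40306086e-02,  3.95368994e-02,  6.81190750e-05]), 'tool_pos': array([0.26892068, 0.59118493, 0.19964778]), 'tool_rot': array([-1.79901861e+02,  5.54508138e-03,  1.55545838e+02]), 'force': array([0.04354225, 0.94280695, 0.49469609]), 'wrist_torque': array([-0.01761245,  0.0138166 ,  0.02653873]), 'grasp_force': 0.0, 'grip_width': 0.08729931849450295} 0.0187
```

View pics/scene0.png

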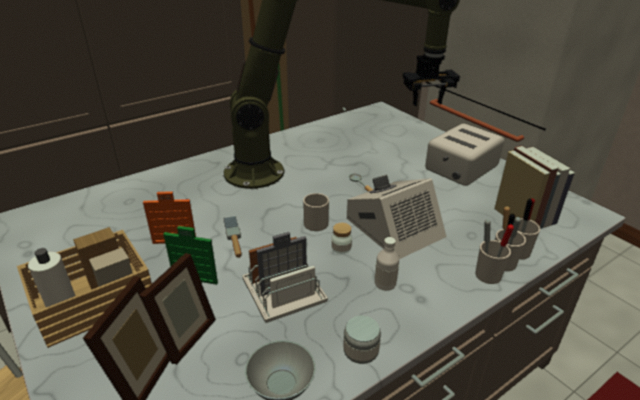

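View pics/top0.png

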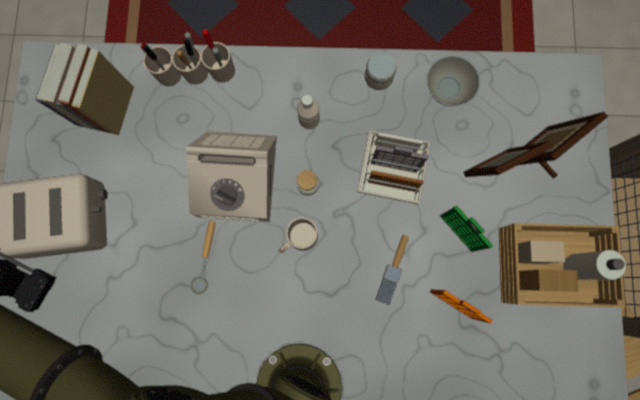

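The top view shows the cleaner around (232,178), with its slot at (228,159) and dial at (229,193), and the rack at (395,165). In the scene view the grey filter's tab is at (282,240), in the middle gap with the lid in front and the board behind.

```bash
cat > h.py <<'E'
import numpy as np,cv2
def cloud(c):
    R=cv2.Rodrigues(np.array(c["rvec"]))[0]; t=np.array(c["tvec"]).ravel(); d=np.array(c["depth"])
    v,u=np.mgrid[:400,:640]
    P=np.stack([(u-c["cx"])/c["fx"]*d,(v-c["cy"])/c["fy"]*d,d],-1)
    W=(P-t)@R; W[d<=0]=np.nan; return W
def ray(c,uv,z):
    R=cv2.Rodrigues(np.array(c["rvec"]))[0]; t=np.array(c["tvec"]).ravel()
    o=-R.T@t; d=np.array([(uv[0]-c["cx"])/c["fx"],(uv[1]-c["cy"])/c["fy"],1])@R
    return o+d*(z-o[2])/d[2]
def rect(xy): 
    r=cv2.minAreaRect(np.float32(xy)); return [np.round(k,4) for k in r]
E
python3 - <<'E'
from h import *
for n in("top","scene"):
    c=np.load(f"pics/{n}0.npz"); W=cloud(c); x,y,z=W[...,0],W[...,1],W[...,2]
    print(n,"table z",np.nanmedian(z[(np.abs(z)<.03)]))
    box=(x>.35)&(x<.75)
    rk=box&(y>-.36)&(y<-.12)
    for a,b in((.150,.168),(.172,.2)):
        m=rk&(z>a)&(z<b); print(a,m.sum(), np.nanmedian(W[m],0) if m.any() else "", rect(W[m][:,:2]) if m.sum()>4 else "")
    cl=box&(y>.02)&(y<.32)&(z>.07)&(z<.2)
    if cl.any(): print("cleaner",cl.sum(),rect(W[cl][:,:2]),np.nanmax(z[cl]))
    if n=="top":
        # deck plane (fit), slot dark pixels
        m=cl&(z>.08)&(z<.16)
        P=W[m]
        for _ in range(6):
            A=np.c_[P[:,:2],np.ones(len(P))]; k=np.linalg.lstsq(A,P[:,2],rcond=None)[0]; r=P[:,2]-A@k; P=P[np.abs(r)<max(.003,np.std(r)*1.5)]
        nn=np.array([-k[0],-k[1],1]); nn/=np.linalg.norm(nn); print("deck n",nn,"tilt",np.degrees(np.arccos(nn[2])),"yaw upslope",np.degrees(np.arctan2(k[1],k[0])),len(P),k)
        im=cv2.resize(c["pixels"][115:230,170:450],None,fx=2.85,fy=2.85,interpolation=cv2.INTER_CUBIC); cv2.imwrite("pics/topcrop.png",im)
E
```

```text
top table z 0.000614330715840319
0.15 210 [ 0.58783425 -0.24125237  0.16160004] [array([ 0.591 , -0.2425]), array([0.129 , 0.0123]), np.float64(79.3468)]
0.172 114 [ 0.58879757 -0.24283158  0.18887945] [array([ 0.5902, -0.2431]), array([0.044 , 0.0125]), np.float64(80.8118)]
cleaner 6474 [array([0.543 , 0.1574]), array([0.2734, 0.386 ]), np.float64(89.9834)] 0.16989801132942578
deck n [-0.48636423  0.01764829  0.87357792] tilt 29.122883295899854 yaw upslope -2.078132016671968 2986 [ 0.55674968 -0.02020231 -0.15780087]
scene table z 0.0013327382936155407
0.15 295 [ 0.59377145 -0.24972637  0.16018174] [array([ 0.5913, -0.2439]), array([0.1304, 0.0161]), np.float64(79.1822)]
0.172 144 [ 0.59414997 -0.24550253  0.18512302] [array([ 0.592 , -0.2449]), array([0.0441, 0.0146]), np.float64(80.6351)]
cleaner 3579 [array([0.5043, 0.1551]), array([0.2748, 0.2898]), np.float64(88.8828)] 0.1682592419977179
```

View pics/topcrop.png

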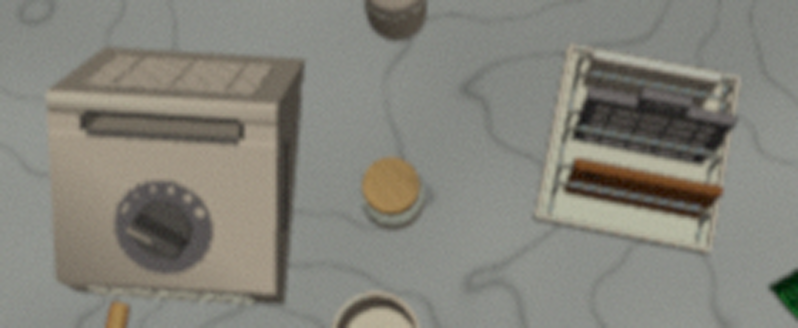

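The crop shows the slot at crop (85..243, 113..140), the dial plate centred near (163,227), and the filter tab near (665,100) with the board in front of it. The filter is therefore in the middle gap.

```bash
python3 - <<'E'
from h import *
c=np.load("pics/top0.npz"); g=cv2.cvtColor(c["pixels"],cv2.COLOR_BGR2GRAY); W=cloud(c)
k=np.array([0.55674968,-0.02020231,-0.15780087])
R=cv2.Rodrigues(c["rvec"])[0]; o=-R.T@c["tvec"].ravel()
def onplane(uv,off=0):
    d=np.c_[(uv[:,0]-c["cx"])/c["fx"],(uv[:,1]-c["cy"])/c["fy"],np.ones(len(uv))]@R
    s=(k[2]+off+o[:2]@k[:2]-o[2])/(d[:,2]-d[:,:2]@k[:2]); return o+d*s[:,None]
def blob(x0,x1,y0,y1,th):
    s=g[y0:y1,x0:x1]; m=(s<th).astype(np.uint8); n,l,st,ce=cv2.connectedComponentsWithStats(m); i=1+np.argmax(st[1:,4]); v,u=np.nonzero(l==i); return np.c_[u+x0,v+y0].astype(float),s
for nm,b in(("slot",(194,262,149,170)),("dial",(204,252,172,214))):
    for th in (105,120,130):
        uv,s=blob(*b,th); P=onplane(uv); 
        up=np.array([k[0],k[1]])/np.hypot(k[0],k[1])
        e1=np.array([up[0],up[1],np.hypot(k[0],k[1])]); e1/=np.linalg.norm(e1); e2=np.array([-up[1],up[0],0])
        q=np.c_[P@e1,P@e2]; r=cv2.minAreaRect(np.float32(q)); 
        ctr=onplane(uv[:,:2].mean(0)[None])[0]; rc=r[0][0]*e1+r[0][1]*e2
        n3=np.cross(e1,e2); rc=rc+n3*(P[0]@n3)
        print(nm,th,len(uv),uv.min(0),uv.max(0),"mean",ctr.round(4),"rectc",rc.round(4),np.round(r[1],4),round(r[2],1), np.median(s))
# ridge and front edge yaw: max-z line
x,y,z=W[...,0],W[...,1],W[...,2]
m=(z>.160)&(z<.18)&(y>.05)&(y<.27)&(x>.5)&(x<.68); print("ridge",m.sum(),rect(W[m][:,:2]))
for zz in(.09,.11,.13,.145):
    mm=(abs(z-zz)<.003)&(y>.07)&(y<.25)&(x>.4)&(x<.6); P=W[mm]; P=P[abs(P[:,0]-np.median(P[:,0]))<.02]
    print(zz,len(P),P.mean(0),np.degrees(np.polyfit(P[:,1],P[:,0],1)[0]),P[:,1].min(),P[:,1].max())
E
```

```text
slot 105 365 [198. 153.] [255. 165.] mean [0.5635 0.1903 0.1521] rectc [0.5633 0.1894 0.152 ] [0.142  0.0226] 89.6 141.0
slot 120 547 [194. 153.] [255. 165.] mean [0.5639 0.1902 0.1523] rectc [0.5638 0.1941 0.1522] [0.1514 0.0243] 90.0 141.0
slot 130 596 [194. 153.] [260. 165.] mean [0.5639 0.1902 0.1523] rectc [0.5634 0.188  0.1521] [0.0264 0.1639] 0.1 141.0
dial 105 781 [211. 179.] [243. 210.] mean [0.4817 0.1933 0.1065] rectc [0.4823 0.1927 0.1068] [0.082  0.0839] 89.7 127.0
dial 120 874 [210. 179.] [244. 211.] mean [0.482  0.1934 0.1067] rectc [0.481  0.1928 0.1061] [0.0858 0.0879] 3.6 127.0
dial 130 1072 [204. 178.] [244. 213.] mean [0.478  0.1989 0.1043] rectc [0.4795 0.2025 0.1051] [0.094  0.1079] 3.7 127.0
ridge 400 [array([0.5803, 0.1789]), array([0.1813, 0.0198]), np.float64(88.0588)]
0.09 234 [0.45245403 0.16544865 0.09016643] 1.0426339191124867 0.09234461391979366 0.24886848023149652
0.11 198 [0.48606285 0.16363756 0.11002205] 0.8758162626463347 0.09117489250995096 0.2486729239651181
0.13 326 [0.52168407 0.17243793 0.12987349] 0.8368819202481418 0.0901376076835597 0.2488028972880612
0.145 368 [0.55038892 0.16888587 0.14496179] 2.1553509861387963 0.08903550418875178 0.24947829228443272
```

```bash
cat >> h.py <<'E'
def plan(xyz,yaz=None):
    from cell import env; from scipy.spatial.transform import Rotation as Ro
    s=env.get_obs(); R=Ro.from_euler("xyz",s["tool_rot"],degrees=True).as_matrix()
    a=np.degrees(np.arctan2(R[1,1],R[0,1])); tw=0
    if yaz is not None: tw=-((yaz-a+90)%180-90)
    print("pos",s["tool_pos"].round(4),"yaz",a.round(2),"dp cm",(R.T@(np.array(xyz)-s["tool_pos"])*100).round(2),"twist",round(tw,1),"q",s["qpos"].round(0),"t",s["time_s"].round(1),"F",s["force"].round(1),"w",s["grip_width"].round(4))
E
python3 -m jog '[{"dp":[0,0,-6],"twist":-7,"fingers":1},{"dp":[0,0,-12],"twist":-14.5,"fingers":1},{"dp":[0,0,-12],"twist":-14.5,"fingers":1}]'
python3 -c "
from h import *
plan([.590,-.244,.30],80)"
```

```text
time_s: 0.48
tool_pos: [0.2699, 0.5938, 0.3269]
tool_rot: [179.4, 0.1, 170.1]
force: [-0.0, 0.9, -0.3]
grip_width: 0.0871
grasp_force: 0.0Traceback (most recent call last):
  File "<string>", line 3, in <module>
    plan([.590,-.244,.30],80)
    ~~~~^^^^^^^^^^^^^^^^^^^^^
  File "h.py", line 18, in plan
    print("pos",s["tool_pos"].round(4),"yaz",a.round(2),"dp cm",(R.T@(np.array(xyz)-s["tool_pos"])*100).round(2),"twist",round(tw,1),"q",s["qpos"].round(0),"t",s["time_s"].round(1),"F",s["force"].round(1),"w",s["grip_width"].round(4))
                                                                                                                                                                ^^^^^^^^^^^^^^^^^
AttributeError: 'float' object has no attribute 'round'
```

```bash
sed -i 's/s\["time_s"\].round(1)/round(s["time_s"],2)/; s/s\["grip_width"\].round(4)/round(float(s["grip_width"]),4)/' h.py
python3 -c "
from h import *
plan([.590,-.244,.30],80)"
```

```text
pos [0.2699 0.5938 0.3269] yaz 80.09 dp cm [-45.94 -77.04   2.03] twist 0.1 q [-64.  17.  -6.  71.   2.  92.  11.] t 0.47 F [-0.   0.9 -0.3] w 0.0871
```

```bash
python3 -m jog '[{"dp":[-3,-5,0]},{"dp":[-6,-10,0]},{"dp":[-9,-15,0]},{"dp":[-12,-20,0]},{"dp":[-15,-25,0]},{"dp":[-18,-30,0]},{"dp":[-21,-35,0]},{"dp":[-24,-40,0]}]'
python3 -m jog '[{"dp":[-3,-5,0]},{"dp":[-6,-10,0]},{"dp":[-9,-15,0]},{"dp":[-12,-20,0]},{"dp":[-15,-25,0]},{"dp":[-18,-30,0]},{"dp":[-20,-34,0]},{"dp":[-20,-34,0]}]'
python3 -c "
from h import *
plan([.590,-.244,.24],79.8)"
```

```text
pos [0.2699 0.5938 0.3269] yaz 80.09 dp cm [-45.93 -77.1    8.03] twist 0.3 q [-64.  17.  -6.  71.   2.  92.  11.] t 0.47 F [-0.   0.9 -0.3] w 0.0871validation failed for argument at $[0]...
validation failed for argument at $[0]...
```

All keys are needed in each row.

```bash
python3 -m jog '[{"dp":[-3,-5,0],"twist":0,"fingers":1},{"dp":[-6,-10,0],"twist":0,"fingers":1},{"dp":[-9,-15,0],"twist":0,"fingers":1},{"dp":[-12,-20,0],"twist":0,"fingers":1},{"dp":[-15,-25,0],"twist":0,"fingers":1},{"dp":[-18,-30,0],"twist":0,"fingers":1},{"dp":[-21,-35,0],"twist":0,"fingers":1},{"dp":[-24,-40,0],"twist":0,"fingers":1}]'
python3 -m jog '[{"dp":[-3,-5,0],"twist":0,"fingers":1},{"dp":[-6,-10,0],"twist":0,"fingers":1},{"dp":[-9,-15,0],"twist":0,"fingers":1},{"dp":[-12,-20,0],"twist":0,"fingers":1},{"dp":[-15,-25,0],"twist":0,"fingers":1},{"dp":[-18,-30,0],"twist":0,"fingers":1},{"dp":[-20,-34,0],"twist":0,"fingers":1},{"dp":[-20,-34,0],"twist":0,"fingers":1}]'
python3 -c "
from h import *
plan([.590,-.244,.24],79.8)"
```

```text
time_s: 1.48
tool_pos: [0.4363, 0.1542, 0.3197]
tool_rot: [-180.0, -0.1, 170.0]
force: [0.9, -0.2, 0.3]
grip_width: 0.0869
grasp_force: 0.0
time_s: 2.48
tool_pos: [0.5733, -0.2178, 0.3188]
tool_rot: [-179.8, -0.2, 169.6]
force: [0.3, -0.1, -0.4]
grip_width: 0.0873
grasp_force: 0.0
pos [ 0.5733 -0.2178  0.3188] yaz 79.61 dp cm [-2.14 -2.25  7.88] twist -0.2 q [-14.  14.  41.  78.  -9.  91. 105.] t 2.48 F [ 0.3 -0.1 -0.4] w 0.0873
```

```bash
python3 -m jog '[{"dp":[-2.1,-2.3,4],"twist":0,"fingers":1},{"dp":[-2.1,-2.3,8],"twist":0,"fingers":1},{"dp":[-2.1,-2.3,12],"twist":0,"fingers":1},{"dp":[-2.1,-2.3,15.3],"twist":0,"fingers":1},{"dp":[-2.1,-2.3,15.3],"twist":0,"fingers":1}]'
python3 - <<'E'
from h import *
from cell import env
plan([.590,-.244,.166],79.8)
c=env.read_camera("scene"); cv2.imwrite("pics/s1.png",cv2.resize(c["pixels"][150:330,200:400],None,fx=3,fy=3,interpolation=cv2.INTER_CUBIC))
E
```

```text
time_s: 3.1
tool_pos: [0.5893, -0.2368, 0.1644]
tool_rot: [179.9, -0.4, 170.1]
force: [-0.3, -0.6, -0.1]
grip_width: 0.087
grasp_force: 0.0
pos [ 0.5893 -0.2368  0.1644] yaz 80.12 dp cm [-0.19 -0.7  -0.16] twist 0.3 q [-11.  21.  39.  89. -14.  75. 110.] t 3.1 F [-0.3 -0.6 -0.1] w 0.087
```

View pics/s1.png

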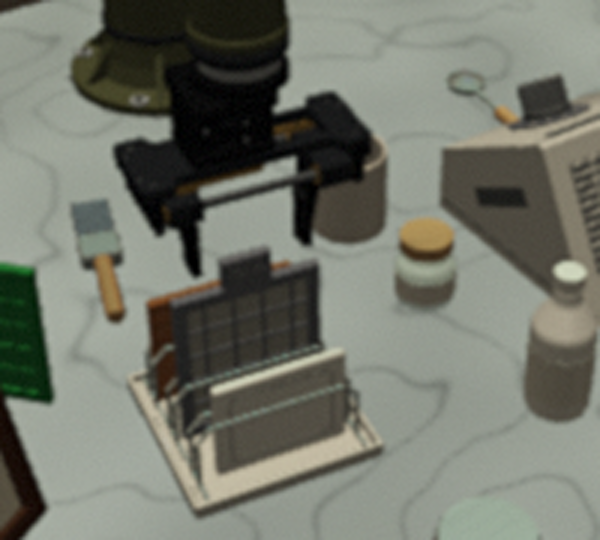

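The fingers, at crop (195,270) and (303,240), straddle the tab at (245,268). I'll centre on it and close.

```bash
python3 -m jog '[{"dp":[-0.1,-0.7,-0.1],"twist":0,"fingers":1},{"dp":[-0.1,-0.7,-0.1],"twist":0,"fingers":0.6},{"dp":[-0.1,-0.7,-0.1],"twist":0,"fingers":0.4},{"dp":[-0.1,-0.7,-0.1],"twist":0,"fingers":0.4},{"dp":[-0.1,-0.7,-0.1],"twist":0,"fingers":0.4},{"dp":[-0.1,-0.7,-0.1],"twist":0,"fingers":0.4}]' 15
python3 -c "
from h import *
plan([.590,-.244,.166],79.8)"
```

```text
time_s: 3.9
tool_pos: [0.5911, -0.2464, 0.1687]
tool_rot: [180.0, -0.0, 170.1]
force: [0.5, -0.3, 0.3]
grip_width: 0.045
grasp_force: 0.1
pos [ 0.5911 -0.2464  0.1687] yaz 80.06 dp cm [0.15 0.21 0.27] twist 0.3 q [-11.  21.  40.  88. -14.  75. 111.] t 3.9 F [ 0.5 -0.3  0.3] w 0.045
```

```bash
python3 -m jog '[{"dp":[0,0,0],"twist":0,"fingers":0.3},{"dp":[0,0,0],"twist":0,"fingers":0.3},{"dp":[0,0,0],"twist":0,"fingers":0.3}]' 15
python3 -m jog '[{"dp":[0,0,-2],"twist":0,"fingers":0.3},{"dp":[0,0,-4],"twist":0,"fingers":0.3},{"dp":[0,0,-7],"twist":0,"fingers":0.3},{"dp":[0,0,-10],"twist":0,"fingers":0.3},{"dp":[0,0,-14],"twist":0,"fingers":0.3},{"dp":[0,0,-18],"twist":0,"fingers":0.3},{"dp":[0,0,-20.5],"twist":0,"fingers":0.3},{"dp":[0,0,-20.5],"twist":0,"fingers":0.3}]'
python3 - <<'E'
from h import *
plan([.55,.19,.37],88.1)
from cell import env
c=env.read_camera("scene"); cv2.imwrite("pics/s2.png",cv2.resize(c["pixels"][100:330,200:450],None,fx=2.4,fy=2.4,interpolation=cv2.INTER_CUBIC))
E
```

```text
time_s: 4.28
tool_pos: [0.5911, -0.2466, 0.1687]
tool_rot: [180.0, 0.0, 170.0]
force: [-1.4, 0.1, -0.0]
grip_width: 0.0268
grasp_force: 0.1
time_s: 5.28
tool_pos: [0.5917, -0.2476, 0.3776]
tool_rot: [-179.9, 0.3, 170.0]
force: [-0.2, -0.1, -0.1]
grip_width: 0.0261
grasp_force: 0.0
pos [ 0.5917 -0.2476  0.3776] yaz 80.02 dp cm [11.69 42.38  0.64] twist -8.1 q [ -9.  19.  42.  67. -12.  98. 109.] t 5.28 F [-0.2 -0.1 -0.1] w 0.0261
```

View pics/s2.png

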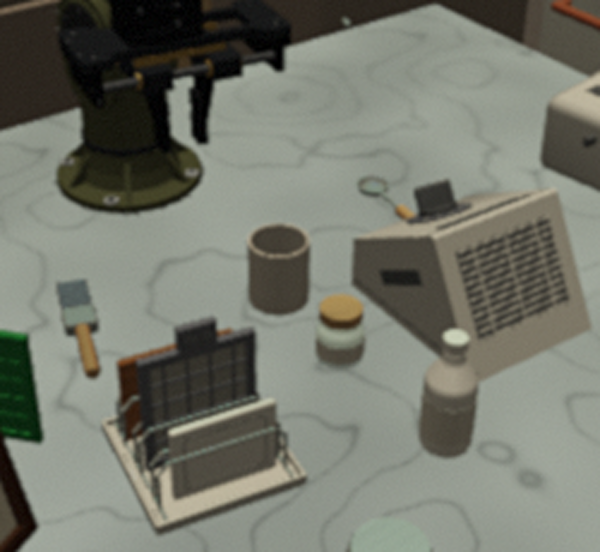

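The fingers closed on nothing, and the filter still stands in the rack at crop (195,400). I'll check the hand's real position in the image against the reported pose.

```bash
python3 - <<'E'
from h import *
from cell import env
from scipy.spatial.transform import Rotation as Ro
s=env.get_obs(); T=s["tool_pos"]; y=np.array([np.cos(np.radians(80)),np.sin(np.radians(80)),0])
for n in("scene","top"):
    c=env.read_camera(n); np.savez(f"pics/{n}2.npz",**c)
    pr=lambda P:cv2.projectPoints(np.float64(P),c["rvec"],c["tvec"],np.array([[c["fx"],0,c["cx"]],[0,c["fy"],c["cy"]],[0,0,1.]]),None)[0].reshape(-1,2).round(1).tolist()
    print(n,"tcp±13",pr([T+.0205*y,T-.0205*y,T]), "old pose ±43",pr([[.5893+.0434*y[0],-.2368+.0434*y[1],.1644],[.5893-.0434*y[0],-.2368-.0434*y[1],.1644],[.59,-.244,.189]]))
    W=cloud(c); x,yy,z=W[...,0],W[...,1],W[...,2]
    m=(z>.33)&(z<.41)&(yy>-.5)&(yy<.1)&(x>.4)&(x<.8)
    print(m.sum(),np.nanmin(z[m]) if m.any() else"")
    for a in (.375,.385,.395,.405):
        mm=m&(abs(z-a)<.005)
        if mm.sum()>5: print(a,mm.sum(),np.median(W[mm],0).round(4),np.ptp(W[mm],0).round(3))
E
```

```text
scene tcp±13 [[284.8, 166.7], [267.6, 170.6], [276.2, 168.6]] old pose ±43 [[299.1, 236.6], [266.7, 245.9], [280.4, 234.4]]
67 0.39666427480165833
0.395 9 [ 0.6014 -0.235   0.3986] [0.013 0.036 0.003]
0.405 58 [ 0.5967 -0.2378  0.4051] [0.028 0.044 0.01 ]
top tcp±13 [[411.0, 120.1], [431.2, 124.0], [421.1, 122.1]] old pose ±43 [[382.1, 148.4], [417.1, 155.2], [404.2, 148.7]]
0
```

The visible fingertips sit about 20 mm above the reported TCP (scene rows about 160 against 168 projected). The lateral match is good and the camera height is right, since the tab top measures 0.189. So I closed just over the tab. I'll go lower in small steps and watch the force.

```bash
python3 -m jog '[{"dp":[0,0.3,4],"twist":0,"fingers":1},{"dp":[0,0.3,9],"twist":0,"fingers":1},{"dp":[0,0.3,14],"twist":0,"fingers":0.8},{"dp":[0,0.3,19],"twist":0,"fingers":0.8},{"dp":[0,0.3,21],"twist":0,"fingers":0.8},{"dp":[0,0.3,21],"twist":0,"fingers":0.8},{"dp":[0,0.3,21.4],"twist":0,"fingers":0.8}]'
python3 -m jog '[{"dp":[0,0,0.2],"twist":0,"fingers":0.8},{"dp":[0,0,0.4],"twist":0,"fingers":0.8}]'
python3 - <<'E'
from h import *
from cell import env
plan([.590,-.244,.15],79.8)
s=env.get_obs(); T=s["tool_pos"]
c=env.read_camera("scene"); W=cloud(c); x,y,z=W[...,0],W[...,1],W[...,2]
m=(z>.14)&(z<.25)&(y>-.36)&(y<-.12)&(x>.54)&(x<.66)
for lo,hi in((-.36,-.27),(-.27,-.22),(-.22,-.12)):
    mm=m&(y>lo)&(y<hi); zz=np.sort(z[mm]); print(lo,np.histogram(zz,np.arange(.14,.25,.01))[0])
cv2.imwrite("pics/s3.png",cv2.resize(c["pixels"][180:300,230:350],None,fx=5,fy=5,interpolation=cv2.INTER_CUBIC))
E
```

```text
time_s: 6.3
tool_pos: [0.593, -0.2445, 0.162]
tool_rot: [-180.0, 0.2, 170.0]
force: [-0.1, -0.5, -0.1]
grip_width: 0.0694
grasp_force: 0.0
time_s: 6.55
tool_pos: [0.5922, -0.2439, 0.1567]
tool_rot: [-180.0, 0.1, 170.0]
force: [0.5, -0.3, -0.2]
grip_width: 0.0696
grasp_force: 0.0
pos [ 0.5922 -0.2439  0.1567] yaz 80.05 dp cm [ 0.21 -0.04  0.66] twist 0.2 q [-11.  21.  39.  89. -14.  74. 111.] t 6.55 F [ 0.5 -0.3 -0.2] w 0.0696
-0.36 [42 53 48  2 23 18 17 22 18  7]
-0.27 [54 52 62 56 63 38  0  0  0  0]
-0.22 [46 46 43  5 20 23 27 25 33 20]
```

View pics/s3.png

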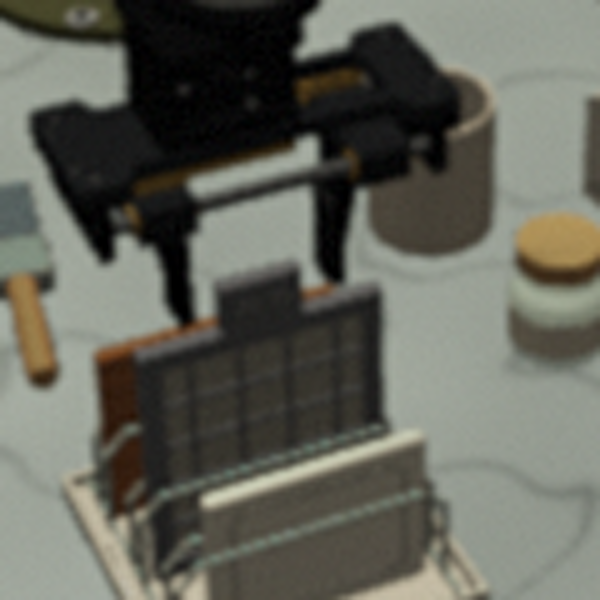

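The fingertips, at crop (185,320) and (335,282), are just above the frame's top edge, still about 20 mm higher than reported. I'll compare finger and tab positions in the same depth image, so any sideways offset shows too.

```bash
python3 - <<'E'
from h import *
from cell import env
for n in("scene","top"):
    c=env.read_camera(n); W=cloud(c); x,y,z=W[...,0],W[...,1],W[...,2]
    b=(y>-.36)&(y<-.12)&(x>.54)&(x<.66)
    for nm,m in(("R",b&(z>.178)&(z<.2)&(y<-.27)),("tab",b&(z>.170)&(z<.195)&(abs(y+.244)<.025)),("L",b&(z>.178)&(z<.2)&(y>-.215))):
        if m.sum()>4: print(n,nm,m.sum(),np.median(W[m],0).round(4),"min",W[m].min(0).round(4),"max",W[m].max(0).round(4))
E
```

```text
scene R 42 [ 0.5934 -0.2876  0.1907] min [ 0.5706 -0.2908  0.178 ] max [ 0.5979 -0.2821  0.1991]
scene tab 158 [ 0.5944 -0.2461  0.1833] min [ 0.5832 -0.2663  0.17  ] max [ 0.6022 -0.2209  0.1941]
scene L 43 [ 0.6062 -0.2097  0.1893] min [ 0.5883 -0.2133  0.178 ] max [ 0.6129 -0.2035  0.1999]
```

```bash
python3 -m jog '[{"dp":[0.15,0,0.4],"twist":0,"fingers":0.8},{"dp":[0.15,0,0.8],"twist":0,"fingers":0.8},{"dp":[0.15,0,0.8],"twist":0,"fingers":0.8}]'
python3 -m jog '[{"dp":[0,0,0.2],"twist":0,"fingers":0.8},{"dp":[0,0,0.4],"twist":0,"fingers":0.8},{"dp":[0,0,0.4],"twist":0,"fingers":0.8}]'
python3 -m jog '[{"dp":[0,0,0],"twist":0,"fingers":0.4},{"dp":[0,0,0],"twist":0,"fingers":0.4},{"dp":[0,0,0],"twist":0,"fingers":0.4},{"dp":[0,0,0],"twist":0,"fingers":0.4},{"dp":[0,0,0],"twist":0,"fingers":0.4}]' 15
```

```text
time_s: 7.08
tool_pos: [0.5898, -0.2431, 0.1471]
tool_rot: [180.0, -0.1, 170.0]
force: [-0.1, -0.4, 0.2]
grip_width: 0.07
grasp_force: 0.0
time_s: 7.45
tool_pos: [0.59, -0.2433, 0.1434]
tool_rot: [180.0, -0.0, 170.0]
force: [-0.2, 0.1, 0.1]
grip_width: 0.0697
grasp_force: 0.0
time_s: 8.07
tool_pos: [0.5903, -0.2431, 0.1437]
tool_rot: [180.0, 0.0, 170.1]
force: [0.3, 1.0, -0.2]
grip_width: 0.0435
grasp_force: 15.0
```

Gripped: 43.5 mm at 15 N. I'll regrip 4 mm higher so the fingertips clear the deck later, then lift.

```bash
python3 -m jog '[{"dp":[0,0,0],"twist":0,"fingers":0.6},{"dp":[0,0,-0.4],"twist":0,"fingers":0.6},{"dp":[0,0,-0.4],"twist":0,"fingers":0.4},{"dp":[0,0,-0.4],"twist":0,"fingers":0.4},{"dp":[0,0,-0.4],"twist":0,"fingers":0.4},{"dp":[0,0,-0.4],"twist":0,"fingers":0.4}]' 15
python3 -m jog '[{"dp":[0,0,-1],"twist":0,"fingers":0.4},{"dp":[0,0,-2.5],"twist":0,"fingers":0.4},{"dp":[0,0,-5],"twist":0,"fingers":0.4},{"dp":[0,0,-8],"twist":0,"fingers":0.4},{"dp":[0,0,-11],"twist":0,"fingers":0.4},{"dp":[0,0,-14],"twist":0,"fingers":0.4},{"dp":[0,0,-17],"twist":0,"fingers":0.4},{"dp":[0,0,-19],"twist":0,"fingers":0.4}]'
python3 - <<'E'
from h import *
plan([.56,.19,.37],88.1)
E
```

```text
time_s: 8.82
tool_pos: [0.5904, -0.2432, 0.1479]
tool_rot: [180.0, 0.0, 170.1]
force: [0.2, 1.1, 1.6]
grip_width: 0.0436
grasp_force: 15.0
time_s: 9.82
tool_pos: [0.5901, -0.2439, 0.3403]
tool_rot: [-180.0, 0.1, 170.0]
force: [0.8, -0.8, -1.2]
grip_width: 0.044
grasp_force: 15.0
pos [ 0.5901 -0.2439  0.3403] yaz 80.02 dp cm [10.48 42.21 -3.02] twist -8.1 q [-10.  18.  41.  72. -12.  94. 109.] t 9.82 F [ 0.8 -0.8 -1.2] w 0.044
```

```bash
python3 -m jog '[{"dp":[0.7,2.8,-0.5],"twist":-1,"fingers":0.4},{"dp":[1.7,7,-1],"twist":-2,"fingers":0.4},{"dp":[2.8,11.5,-1],"twist":-3,"fingers":0.4},{"dp":[4,16,-1],"twist":-4,"fingers":0.4},{"dp":[5.1,20.5,-1],"twist":-5,"fingers":0.4},{"dp":[6.2,25,-1],"twist":-6,"fingers":0.4},{"dp":[7.3,29.5,-1],"twist":-7,"fingers":0.4},{"dp":[8.4,34,-1],"twist":-8,"fingers":0.4}]'
python3 -m jog '[{"dp":[0.8,3.5,0],"twist":0,"fingers":0.4},{"dp":[1.1,6.5,0],"twist":0,"fingers":0.4},{"dp":[1.1,8,0],"twist":0,"fingers":0.4},{"dp":[1.1,8.2,0],"twist":0,"fingers":0.4},{"dp":[1.1,8.2,0],"twist":0,"fingers":0.4}]'
cat > m.py <<'E'
from h import *
from cell import env
plan([.5636,.19,.33],88.1)
for n in("scene","top"):
    c=env.read_camera(n); W=cloud(c); x,y,z=W[...,0],W[...,1],W[...,2]
    T=env.get_obs()["tool_pos"]
    m=(abs(y-T[1])<.09)&(abs(x-T[0])<.13)&(z>.18)&(z<T[2]+.015)
    # filter is below the fingertips
    for a in np.arange(.185,T[2]+.01,.02):
        q=W[m&(abs(z-a)<.01)]
        if len(q)>5: print(n,a.round(3),len(q),np.median(q,0).round(4),"y",q[:,1].min().round(4),q[:,1].max().round(4),"slope dx/dy deg",np.degrees(np.polyfit(q[:,1],q[:,0],1)[0]).round(1))
    cv2.imwrite(f"pics/m_{n}.png",c["pixels"])
E
python3 m.py
```

```text
time_s: 10.82
tool_pos: [0.5659, 0.1069, 0.3487]
tool_rot: [180.0, 0.1, 178.0]
force: [1.0, -0.3, -2.0]
grip_width: 0.0443
grasp_force: 15.0
time_s: 11.45
tool_pos: [0.5584, 0.1865, 0.3479]
tool_rot: [-180.0, 0.0, 177.9]
force: [0.2, -0.0, -1.9]
grip_width: 0.0436
grasp_force: 15.0
pos [0.5584 0.1865 0.3479] yaz 87.91 dp cm [-0.51  0.37  1.79] twist -0.2 q [-43.   9.  25.  78.  -4.  93.  70.] t 11.45 F [ 0.2 -0.  -1.9] w 0.0436
scene 0.225 232 [0.5622 0.1794 0.225 ] y 0.1179 0.2509 slope dx/dy deg 2.4
scene 0.245 213 [0.5612 0.1811 0.2456] y 0.1171 0.2492 slope dx/dy deg 2.3
scene 0.265 213 [0.5611 0.1826 0.2642] y 0.1172 0.2494 slope dx/dy deg 2.4
scene 0.285 242 [0.5609 0.1797 0.2847] y 0.1176 0.2492 slope dx/dy deg 2.5
scene 0.305 231 [0.561  0.18   0.3053] y 0.1164 0.253 slope dx/dy deg 2.2
scene 0.325 240 [0.5608 0.1795 0.3253] y 0.116 0.2509 slope dx/dy deg 2.2
scene 0.345 221 [0.5613 0.1786 0.3443] y 0.1173 0.2513 slope dx/dy deg 2.1
top 0.205 10 [0.5546 0.1606 0.214 ] y 0.1207 0.2238 slope dx/dy deg 1.0
top 0.225 171 [0.5561 0.1835 0.2245] y 0.1201 0.2481 slope dx/dy deg 1.8
top 0.245 130 [0.5563 0.18   0.2484] y 0.1199 0.2414 slope dx/dy deg 2.0
top 0.265 112 [0.5564 0.1784 0.2633] y 0.12 0.239 slope dx/dy deg 2.0
top 0.285 143 [0.5567 0.176  0.2822] y 0.1203 0.2365 slope dx/dy deg 2.6
top 0.305 147 [0.5564 0.1732 0.3045] y 0.1195 0.231 slope dx/dy deg 2.2
top 0.325 102 [0.556  0.172  0.3272] y 0.1201 0.2282 slope dx/dy deg 2.4
top 0.345 33 [0.5563 0.1925 0.3392] y 0.1198 0.2239 slope dx/dy deg 2.6
```

The filter hangs plumb and square to the slot. I'll set its foot into the mouth.

```bash
python3 -m jog '[{"dp":[-0.65,0.55,1],"twist":0,"fingers":0.4},{"dp":[-0.65,0.55,2.5],"twist":0,"fingers":0.4},{"dp":[-0.65,0.55,4],"twist":0,"fingers":0.4},{"dp":[-0.65,0.55,4.8],"twist":0,"fingers":0.4},{"dp":[-0.65,0.55,4.8],"twist":0,"fingers":0.4},{"dp":[-0.65,0.55,4.8],"twist":0,"fingers":0.4}]'
python3 m.py; python3 - <<'E'
from h import *
a=cv2.imread("pics/m_scene.png")[100:260,310:470]; b=cv2.imread("pics/m_top.png")[90:250,150:310]
cv2.imwrite("pics/s4.png",cv2.resize(np.hstack([a,b]),None,fx=2.5,fy=2.5,interpolation=cv2.INTER_CUBIC))
E
```

```text
time_s: 12.3
tool_pos: [0.5648, 0.1937, 0.3002]
tool_rot: [180.0, 0.1, 178.0]
force: [-0.1, -0.3, -1.6]
grip_width: 0.0436
grasp_force: 15.0
pos [0.5648 0.1937 0.3002] yaz 88.05 dp cm [ 0.11 -0.38 -2.98] twist -0.1 q [-43.  10.  25.  83.  -4.  88.  70.] t 12.3 F [-0.1 -0.3 -1.6] w 0.0436
scene 0.185 157 [0.5672 0.1919 0.187 ] y 0.1233 0.2562 slope dx/dy deg 2.4
scene 0.205 200 [0.5675 0.1879 0.205 ] y 0.1248 0.2577 slope dx/dy deg 2.0
scene 0.225 212 [0.5675 0.1874 0.2252] y 0.1248 0.2566 slope dx/dy deg 2.0
scene 0.245 210 [0.5676 0.1852 0.2451] y 0.1245 0.2584 slope dx/dy deg 2.3
scene 0.265 224 [0.5673 0.1897 0.2651] y 0.1227 0.2563 slope dx/dy deg 1.9
scene 0.285 226 [0.5673 0.1887 0.2848] y 0.1254 0.2551 slope dx/dy deg 2.0
scene 0.305 225 [0.5684 0.1818 0.3058] y 0.122 0.2553 slope dx/dy deg 2.5
top 0.185 79 [0.5634 0.1874 0.1855] y 0.1277 0.251 slope dx/dy deg 2.0
top 0.205 124 [0.5631 0.1892 0.2048] y 0.1276 0.2493 slope dx/dy deg 1.9
top 0.225 118 [0.5628 0.1844 0.2279] y 0.1276 0.2452 slope dx/dy deg 1.9
top 0.245 112 [0.5629 0.1785 0.2451] y 0.1276 0.2411 slope dx/dy deg 2.3
top 0.265 103 [0.5628 0.1788 0.2625] y 0.1272 0.2388 slope dx/dy deg 2.0
top 0.285 76 [0.5624 0.2034 0.2828] y 0.1272 0.232 slope dx/dy deg 2.1
top 0.305 9 [0.5614 0.1575 0.2976] y 0.1473 0.2298 slope dx/dy deg 2.4
```

View pics/s4.png

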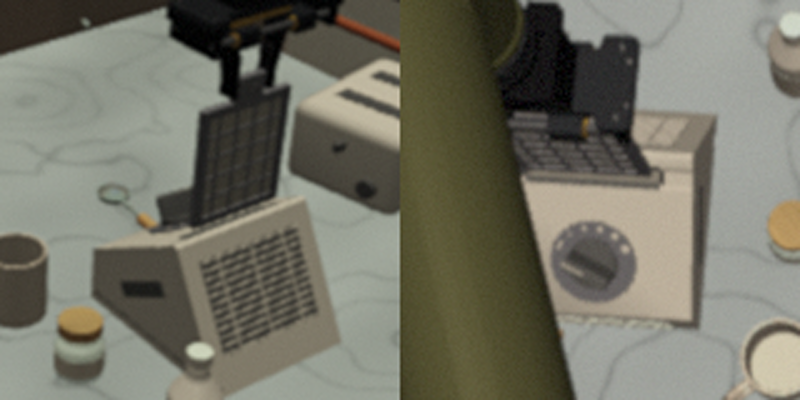

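The foot is just above the slot, with the mouth's right end at crop (663,178), the filter's lower right corner near (650,180) and the dial at off. I'll lower into the mouth.

```bash
python3 -m jog '[{"dp":[0,-0.15,0.5],"twist":0,"fingers":0.4},{"dp":[0,-0.15,0.9],"twist":0,"fingers":0.4},{"dp":[0,-0.15,1.2],"twist":0,"fingers":0.4},{"dp":[0,-0.15,1.2],"twist":0,"fingers":0.4}]' 10
python3 -m jog '[{"dp":[0,0,0.2],"twist":0,"fingers":0.4},{"dp":[0,0,0.4],"twist":0,"fingers":0.4},{"dp":[0,0,0.4],"twist":0,"fingers":0.4}]'
```

```text
time_s: 12.9
tool_pos: [0.5643, 0.1921, 0.2873]
tool_rot: [-180.0, -0.0, 178.1]
force: [-0.3, -0.8, -1.1]
grip_width: 0.044
grasp_force: 10.0
time_s: 13.28
tool_pos: [0.5645, 0.192, 0.2835]
tool_rot: [-180.0, -0.0, 178.0]
force: [-0.2, -0.4, -1.4]
grip_width: 0.0438
grasp_force: 10.0
```

```bash
python3 -m jog '[{"dp":[0.7,0,0.05],"twist":0,"fingers":0.4},{"dp":[1.5,0,0.1],"twist":0,"fingers":0.4},{"dp":[2.2,0,0.2],"twist":0,"fingers":0.4},{"dp":[2.9,0,0.3],"twist":0,"fingers":0.4},{"dp":[2.9,0,0.35],"twist":0,"fingers":0.4}]'
cat > tilt.py <<'E'
from h import *
from cell import env
c=env.read_camera("scene"); W=cloud(c); x,y,z=W[...,0],W[...,1],W[...,2]; T=env.get_obs()["tool_pos"]
# rear face points: in central y band, above ridge; below frame top
m=(abs(y-.19)<.055)&(z>.178)&(z<T[2]+.005)&(x>T[0]-.03)&(x<.64)
P=W[m]; k=np.polyfit(P[:,2],P[:,0],1)
for _ in range(3): r=P[:,0]-np.polyval(k,P[:,2]); P=P[abs(r)<.006]; k=np.polyfit(P[:,2],P[:,0],1)
print("n",len(P),"tilt deg",-np.degrees(np.arctan(k[0])).round(1),"x of rear face at z=.153:",np.polyval(k,.153).round(4), "y",P[:,1].min().round(4),P[:,1].max().round(4),"top z",P[:,2].max().round(4))
plan([.5636,.19,.2],88.1)
E
python3 tilt.py
```

```text
time_s: 13.9
tool_pos: [0.5354, 0.1937, 0.2817]
tool_rot: [179.9, 0.1, 178.1]
force: [-0.3, 0.4, 7.1]
grip_width: 0.0435
grasp_force: 10.0
n 937 tilt deg 4.9 x of rear face at z=.153: 0.5517 y 0.135 0.2449 top z 0.2867
pos [0.5356 0.1936 0.2817] yaz 88.08 dp cm [-2.8  -0.28  8.17] twist -0.0 q [-44.   7.  24.  88.  -3.  85.  68.] t 13.95 F [-1.5  0.7  7.2] w 0.044
```

The foot rode out over the shallow front chamfer: the tilt is only 5° and the foot is about 18 mm too far forward. I'll lift, measure the foot, and re-enter deeper so that it bears on the straight wall, with a lighter grip.

```bash
python3 -m jog '[{"dp":[0,0,-1],"twist":0,"fingers":0.4},{"dp":[0,0,-2.5],"twist":0,"fingers":0.4},{"dp":[-1,0,-3],"twist":0,"fingers":0.4},{"dp":[-1.8,-0.1,-3],"twist":0,"fingers":0.4},{"dp":[-1.8,-0.1,-3],"twist":0,"fingers":0.4},{"dp":[-1.8,-0.1,-3],"twist":0,"fingers":0.4}]'
python3 tilt.py
python3 - <<'E'
from h import *
from cell import env
for n in("top","scene"):
    c=env.read_camera(n); W=cloud(c); x,y,z=W[...,0],W[...,1],W[...,2]; T=env.get_obs()["tool_pos"]
    m=(abs(y-.17)<.03)&(z>.171)&(z<.34)&(x>.5)&(x<.62); print(n,"lowest",np.percentile(z[m],[0,1,3,10]).round(4), np.median(W[m&(z<.185)],0).round(4))
    e=(abs(y-.14)<.012)&(z>.2)&(z<.4)&(x>.5)&(x<.62); print(" frame top at y.14",np.percentile(z[e],[90,97,99,100]).round(4))
E
```

```text
time_s: 14.7
tool_pos: [0.5533, 0.1914, 0.3095]
tool_rot: [-180.0, -0.1, 178.0]
force: [-1.0, -0.2, -2.4]
grip_width: 0.0436
grasp_force: 10.0
n 1217 tilt deg 5.0 x of rear face at z=.153: 0.5719 y 0.1352 0.2449 top z 0.3144
pos [0.5532 0.1915 0.3096] yaz 88.05 dp cm [-1.05 -0.11 10.96] twist -0.1 q [-43.   9.  25.  83.  -4.  89.  69.] t 14.75 F [ 0.3 -0.3 -1.3] w 0.0437
top lowest [0.1775 0.1785 0.1792 0.1847] [0.562  0.1688 0.1827]
 frame top at y.14 [0.2767 0.2907 0.2919 0.293 ]
scene lowest [0.1762 0.1793 0.1828 0.1934] [0.5698 0.1687 0.181 ]
 frame top at y.14 [0.3252 0.3905 0.3973 0.3999]
```

```bash
python3 -m jog '[{"dp":[-0.15,0,1],"twist":0,"fingers":0.4},{"dp":[-0.15,0,2],"twist":0,"fingers":0.4},{"dp":[-0.15,0,2.7],"twist":0,"fingers":0.4},{"dp":[-0.15,0,2.9],"twist":0,"fingers":0.4},{"dp":[-0.15,0,2.9],"twist":0,"fingers":0.4}]' 6
python3 -m jog '[{"dp":[0,0,0.2],"twist":0,"fingers":0.4},{"dp":[0,0,0.4],"twist":0,"fingers":0.4},{"dp":[0,0,0.4],"twist":0,"fingers":0.4}]'
python3 tilt.py
python3 -m jog '[{"dp":[0,0,0.2],"twist":0,"fingers":0.4},{"dp":[0,0,0.4],"twist":0,"fingers":0.4},{"dp":[0,0,0.4],"twist":0,"fingers":0.4}]'
python3 tilt.py
```

```text
time_s: 15.48
tool_pos: [0.557, 0.1915, 0.2865]
tool_rot: [179.8, 0.4, 178.0]
force: [-3.0, -0.8, 18.8]
grip_width: 0.0436
grasp_force: 16.5
time_s: 15.85
tool_pos: [0.5587, 0.1915, 0.2865]
tool_rot: [179.6, 0.8, 178.0]
force: [-3.3, -1.9, 31.2]
grip_width: 0.0442
grasp_force: 21.2
n 999 tilt deg 4.0 x of rear face at z=.153: 0.5718 y 0.135 0.2447 top z 0.2915
pos [0.5587 0.1915 0.2865] yaz 88.01 dp cm [-0.38 -0.19  8.65] twist -0.1 q [-43.   9.  25.  86.  -4.  85.  70.] t 15.9 F [-3.7 -2.7 32.1] w 0.0436
time_s: 16.27
tool_pos: [0.5606, 0.1915, 0.2864]
tool_rot: [179.5, 1.1, 178.0]
force: [-4.8, -2.1, 44.4]
grip_width: 0.0436
grasp_force: 27.3
n 986 tilt deg 3.3 x of rear face at z=.153: 0.5717 y 0.1351 0.245 top z 0.2913
pos [0.5606 0.1915 0.2864] yaz 87.99 dp cm [-0.13 -0.21  8.65] twist -0.1 q [-43.   9.  25.  86.  -4.  85.  70.] t 16.32 F [-4.2 -3.  43.9] w 0.0442
```

The push was blocked at 44 N because the foot caught the rear lip. Comparing the filter's known pose in both cameras, the top view reads about 3 mm too far in x, so the slot is nearer x = 0.561. I'll back off and re-measure the filter in the hand.

```bash
python3 -m jog '[{"dp":[0,0,-1],"twist":0,"fingers":0.4},{"dp":[0,0,-2.5],"twist":0,"fingers":0.4},{"dp":[0,0,-3.5],"twist":0,"fingers":0.4},{"dp":[0,0,-3.5],"twist":0,"fingers":0.4},{"dp":[0,0,-3.5],"twist":0,"fingers":0.4}]' 10
python3 tilt.py
python3 - <<'E'
from h import *
from cell import env
for n in("top","scene"):
    c=env.read_camera(n); W=cloud(c); x,y,z=W[...,0],W[...,1],W[...,2]
    m=(abs(y-.17)<.03)&(z>.171)&(z<.34)&(x>.5)&(x<.62); print(n,"lowest",np.percentile(z[m],[0,1,3,10]).round(4), np.median(W[m&(z<.19)],0).round(4))
    if n=="scene":
        # slot in scene image: dark pixels along the deck near ridge
        K=np.array([[c["fx"],0,c["cx"]],[0,c["fy"],c["cy"]],[0,0,1.]])
        for X in([.5636,.19,.153],[.5606,.19,.153]): print(cv2.projectPoints(np.array([X]),c["rvec"],c["tvec"],K,None)[0].ravel())
        c0=np.load("pics/scene0.npz"); g=cv2.cvtColor(c0["pixels"],cv2.COLOR_BGR2GRAY)
        # profile along slot x at y offsets through deck points
        t=np.radians(-1.9); ex=np.array([np.cos(t)*.866,np.sin(t)*.866,.5]); ey=np.array([-np.sin(t),np.cos(t),0])
        xs=np.arange(-22,25,2)*1e-3; pr=[]
        for yo in np.arange(-.05,.051,.01):
            uv=cv2.projectPoints(np.array([[.5636,.19,.153]])+xs[:,None]*ex+yo*ey,c0["rvec"],c0["tvec"],K,None)[0].reshape(-1,2).astype(np.float32)
            pr.append(cv2.remap(g,uv[:,0].copy(),uv[:,1].copy(),cv2.INTER_LINEAR).ravel())
        print("profile",list(zip((xs*1000).astype(int).tolist(),np.mean(pr,0).round().astype(int).tolist())))
c0=np.load("pics/top0.npz"); g=cv2.cvtColor(c0["pixels"],cv2.COLOR_BGR2GRAY); K=np.array([[c0["fx"],0,c0["cx"]],[0,c0["fy"],c0["cy"]],[0,0,1.]]); pr=[]
for yo in np.arange(-.05,.051,.01):
    uv=cv2.projectPoints(np.array([[.5636,.19,.153]])+xs[:,None]*ex+yo*ey,c0["rvec"],c0["tvec"],K,None)[0].reshape(-1,2).astype(np.float32)
    pr.append(cv2.remap(g,uv[:,0].copy(),uv[:,1].copy(),cv2.INTER_LINEAR).ravel())
print("top profile",list(zip((xs*1000).astype(int).tolist(),np.mean(pr,0).round().astype(int).tolist())))
E
```

```text
time_s: 16.95
tool_pos: [0.5547, 0.1914, 0.3072]
tool_rot: [-179.9, -0.1, 178.0]
force: [0.3, 0.3, -1.8]
grip_width: 0.0441
grasp_force: 13.0
n 1151 tilt deg 2.7 x of rear face at z=.153: 0.5652 y 0.135 0.245 top z 0.3121
pos [0.5547 0.1914 0.3072] yaz 88.05 dp cm [-0.91 -0.1  10.72] twist -0.0 q [-43.   9.  25.  83.  -4.  89.  70.] t 17.0 F [ 0.2 -0.4 -0.5] w 0.0437
top lowest [0.1803 0.1837 0.1855 0.1895] [0.5566 0.172  0.1872]
scene lowest [0.1786 0.1823 0.186  0.1955] [0.5636 0.171  0.1851]
[401.10688576 187.87523853]
[400.40344596 187.43513641]
profile [(-22, 133), (-20, 129), (-18, 125), (-16, 120), (-14, 115), (-12, 110), (-10, 106), (-8, 102), (-6, 100), (-4, 99), (-2, 100), (0, 102), (2, 105), (4, 110), (6, 116), (8, 123), (10, 129), (12, 134), (14, 138), (16, 142), (18, 147), (20, 152), (22, 156), (24, 159)]
top profile [(-22, 152), (-20, 152), (-18, 151), (-16, 147), (-14, 134), (-12, 111), (-10, 89), (-8, 84), (-6, 91), (-4, 100), (-2, 107), (0, 108), (2, 107), (4, 99), (6, 86), (8, 77), (10, 91), (12, 119), (14, 140), (16, 152), (18, 158), (20, 162), (22, 163), (24, 157)]
```

The slot centre from both views averages x ≈ 0.5615, and the filter slipped up about 5 mm in the pads. I'll re-enter along the slot axis with the corrected x.

```bash
python3 -m jog '[{"dp":[0.1,0,1],"twist":0,"fingers":0.4},{"dp":[0.1,0,2],"twist":0,"fingers":0.4},{"dp":[0.1,0,2.3],"twist":0,"fingers":0.4},{"dp":[0.1,0,2.3],"twist":0,"fingers":0.4}]' 8
python3 -m jog '[{"dp":[-0.1,0,0.2],"twist":0,"fingers":0.4},{"dp":[-0.2,0,0.4],"twist":0,"fingers":0.4},{"dp":[-0.2,0,0.4],"twist":0,"fingers":0.4}]'
python3 -m jog '[{"dp":[-0.1,0,0.2],"twist":0,"fingers":0.4},{"dp":[-0.2,0,0.4],"twist":0,"fingers":0.4},{"dp":[-0.2,0,0.4],"twist":0,"fingers":0.4}]'
python3 tilt.py
```

```text
time_s: 17.6
tool_pos: [0.5538, 0.1915, 0.2847]
tool_rot: [-180.0, -0.0, 178.1]
force: [0.3, 0.2, -2.5]
grip_width: 0.0441
grasp_force: 11.1
time_s: 17.98
tool_pos: [0.5561, 0.1914, 0.2811]
tool_rot: [-180.0, -0.0, 178.0]
force: [0.4, 0.4, -1.8]
grip_width: 0.0441
grasp_force: 11.2
time_s: 18.35
tool_pos: [0.5579, 0.1913, 0.2769]
tool_rot: [-180.0, -0.0, 178.0]
force: [-0.4, 0.4, -2.1]
grip_width: 0.0439
grasp_force: 11.2
n 890 tilt deg 2.5 x of rear face at z=.153: 0.5667 y 0.1351 0.2449 top z 0.2819
pos [0.558  0.1914 0.277 ] yaz 88.05 dp cm [-0.57 -0.12  7.7 ] twist -0.1 q [-43.  10.  25.  86.  -4.  85.  70.] t 18.4 F [-0.2  0.3 -1.1] w 0.0442
```

```bash
python3 -m jog '[{"dp":[-0.05,0,0.2],"twist":0,"fingers":0.4},{"dp":[-0.1,0,0.35],"twist":0,"fingers":0.4},{"dp":[-0.1,0,0.35],"twist":0,"fingers":0.4}]'
python3 -m jog '[{"dp":[0.2,0,0.15],"twist":0,"fingers":0.4},{"dp":[0.5,0,0.3],"twist":0,"fingers":0.4},{"dp":[0.8,0,0.3],"twist":0,"fingers":0.4},{"dp":[0.8,0,0.3],"twist":0,"fingers":0.4}]'
python3 tilt.py
```

```text
time_s: 18.77
tool_pos: [0.559, 0.1913, 0.2735]
tool_rot: [-180.0, -0.0, 178.0]
force: [-0.4, -0.5, -2.0]
grip_width: 0.0436
grasp_force: 11.2
time_s: 19.27
tool_pos: [0.5508, 0.1916, 0.2707]
tool_rot: [180.0, 0.0, 178.1]
force: [1.2, -0.0, -1.8]
grip_width: 0.0437
grasp_force: 9.5
n 880 tilt deg 5.8 x of rear face at z=.153: 0.5681 y 0.1351 0.245 top z 0.2756
pos [0.5508 0.1916 0.2707] yaz 88.06 dp cm [-1.28 -0.12  7.07] twist -0.0 q [-43.   9.  25.  88.  -4.  84.  69.] t 19.32 F [-0.2 -0.1 -2. ] w 0.0436
```

The tilt is now working, at 5.8° with the foot held. I'll continue the arc.

```bash
python3 -m jog '[{"dp":[0.4,0,0.12],"twist":0,"fingers":0.4},{"dp":[0.8,0,0.25],"twist":0,"fingers":0.4},{"dp":[1.2,0,0.38],"twist":0,"fingers":0.4},{"dp":[1.55,0,0.5],"twist":0,"fingers":0.4},{"dp":[1.55,0,0.5],"twist":0,"fingers":0.4}]'
python3 tilt.py
python3 -m jog '[{"dp":[0.5,0,0.25],"twist":0,"fingers":0.4},{"dp":[1,0,0.5],"twist":0,"fingers":0.4},{"dp":[1.5,0,0.75],"twist":0,"fingers":0.4},{"dp":[1.9,0,1],"twist":0,"fingers":0.4},{"dp":[1.9,0,1],"twist":0,"fingers":0.4}]'
python3 tilt.py
```

```text
time_s: 19.95
tool_pos: [0.5352, 0.1922, 0.2656]
tool_rot: [180.0, -0.0, 178.1]
force: [1.6, -0.2, -0.3]
grip_width: 0.0444
grasp_force: 10.1
n 884 tilt deg 12.5 x of rear face at z=.153: 0.5686 y 0.1352 0.2449 top z 0.2706
pos [0.5353 0.1922 0.2657] yaz 88.05 dp cm [-2.83 -0.12  6.57] twist -0.0 q [-44.   7.  24.  90.  -3.  84.  68.] t 20.0 F [-0.4 -0.  -0.9] w 0.0436
time_s: 20.62
tool_pos: [0.5161, 0.1928, 0.2554]
tool_rot: [180.0, -0.0, 178.1]
force: [0.6, 0.3, -1.6]
grip_width: 0.0438
grasp_force: 10.5
n 831 tilt deg 21.0 x of rear face at z=.153: 0.568 y 0.135 0.245 top z 0.2604
pos [0.5162 0.1928 0.2555] yaz 88.06 dp cm [-4.75 -0.12  5.54] twist -0.0 q [-45.   5.  23.  93.  -2.  82.  67.] t 20.68 F [ 1.2 -0.2 -1.9] w 0.044
```

```bash
python3 -m jog '[{"dp":[0.5,0,0.35],"twist":0,"fingers":0.4},{"dp":[1,0,0.7],"twist":0,"fingers":0.4},{"dp":[1.5,0,1.05],"twist":0,"fingers":0.4},{"dp":[1.9,0,1.4],"twist":0,"fingers":0.4},{"dp":[1.9,0,1.4],"twist":0,"fingers":0.4}]'
python3 tilt.py
```

```text
time_s: 21.3
tool_pos: [0.4971, 0.1934, 0.2413]
tool_rot: [-180.0, -0.0, 178.1]
force: [1.1, 0.2, -1.6]
grip_width: 0.0437
grasp_force: 10.6
n 761 tilt deg 29.8 x of rear face at z=.153: 0.5651 y 0.1352 0.2449 top z 0.2464
pos [0.4972 0.1934 0.2414] yaz 88.06 dp cm [-6.65 -0.12  4.13] twist -0.0 q [-46.   3.  23.  97.  -1.  80.  65.] t 21.35 F [ 0.2 -0.2 -1.9] w 0.0439
```

The tilt is 29.8°, and the filter's midline crosses the mouth plane at x ≈ 0.562, the slot centre. I'll slide it down the slot axis.

```bash
python3 -m jog '[{"dp":[-0.3,0,0.52],"twist":0,"fingers":0.4},{"dp":[-0.75,0,1.3],"twist":0,"fingers":0.4},{"dp":[-1.2,0,2.08],"twist":0,"fingers":0.4},{"dp":[-1.5,0,2.6],"twist":0,"fingers":0.4},{"dp":[-1.5,0,2.6],"twist":0,"fingers":0.4}]'
python3 tilt.py
python3 -m jog '[{"dp":[-0.3,0,0.52],"twist":0,"fingers":0.4},{"dp":[-0.75,0,1.3],"twist":0,"fingers":0.4},{"dp":[-1.2,0,2.08],"twist":0,"fingers":0.4},{"dp":[-1.5,0,2.6],"twist":0,"fingers":0.4},{"dp":[-1.5,0,2.6],"twist":0,"fingers":0.4}]'
python3 tilt.py
```

```text
time_s: 21.98
tool_pos: [0.5127, 0.1926, 0.215]
tool_rot: [-180.0, -0.0, 178.0]
force: [1.1, -0.3, -1.9]
grip_width: 0.044
grasp_force: 10.2
n 471 tilt deg 29.7 x of rear face at z=.153: 0.5652 y 0.1357 0.2449 top z 0.2202
pos [0.5127 0.1927 0.2154] yaz 88.03 dp cm [-5.1  -0.09  1.53] twist -0.1 q [-45.   5.  23.  97.  -2.  78.  67.] t 22.02 F [ 0.9  0.3 -1.8] w 0.0434
time_s: 22.65
tool_pos: [0.5277, 0.1922, 0.189]
tool_rot: [-180.0, -0.0, 178.0]
force: [1.3, -0.1, -2.3]
grip_width: 0.0441
grasp_force: 10.1
n 187 tilt deg 31.8 x of rear face at z=.153: 0.5669 y 0.135 0.2447 top z 0.1944
pos [0.5277 0.1922 0.1894] yaz 88.03 dp cm [-3.6  -0.1  -1.06] twist -0.1 q [-44.   8.  24.  98.  -3.  75.  68.] t 22.7 F [ 0.1 -0.1 -2.5] w 0.0439
```

```bash
python3 -m jog '[{"dp":[-0.3,0,0.52],"twist":0,"fingers":0.4},{"dp":[-0.75,0,1.3],"twist":0,"fingers":0.4},{"dp":[-1.25,0,2.16],"twist":0,"fingers":0.4},{"dp":[-1.75,0,3.03],"twist":0,"fingers":0.4},{"dp":[-2.25,0,3.9],"twist":0,"fingers":0.4},{"dp":[-2.5,0,4.33],"twist":0,"fingers":0.4},{"dp":[-2.5,0,4.33],"twist":0,"fingers":0.4}]'
python3 -m jog '[{"dp":[-0.15,0,0.26],"twist":0,"fingers":0.4},{"dp":[-0.25,0,0.43],"twist":0,"fingers":0.4},{"dp":[-0.25,0,0.43],"twist":0,"fingers":0.4}]'
python3 - <<'E'
from h import *
from cell import env
plan([.5636,.19,.2],88.1)
c=env.read_camera("scene"); np.savez("pics/s5.npz",**c); a=c["pixels"]; b=env.read_camera("top")["pixels"]
cv2.imwrite("pics/s5.png",cv2.resize(np.hstack([a[120:250,330:490],b[110:240,160:320]]),None,fx=2.5,fy=2.5,interpolation=cv2.INTER_CUBIC))
E
```

```text
time_s: 23.58
tool_pos: [0.5527, 0.1914, 0.1459]
tool_rot: [-180.0, -0.0, 178.0]
force: [1.3, 0.5, -1.2]
grip_width: 0.0441
grasp_force: 10.1
time_s: 23.95
tool_pos: [0.5551, 0.1916, 0.142]
tool_rot: [180.0, 0.0, 178.1]
force: [1.1, 0.2, -1.5]
grip_width: 0.0441
grasp_force: 10.0
pos [0.5551 0.1916 0.142 ] yaz 88.05 dp cm [-0.86 -0.13 -5.8 ] twist -0.0 q [-42.  13.  24.  98.  -6.  70.  71.] t 23.95 F [ 1.1  0.2 -1.5] w 0.0441
```

View pics/s5.png

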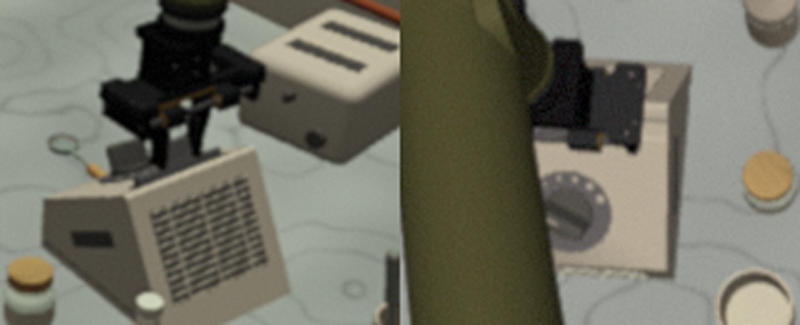

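The filter is nearly in, with its frame edge standing slightly proud near crop (185,150). I'll make small steps with force checks.

```bash
python3 -m jog '[{"dp":[-0.1,0,0.17],"twist":0,"fingers":0.4},{"dp":[-0.2,0,0.35],"twist":0,"fingers":0.4},{"dp":[-0.2,0,0.35],"twist":0,"fingers":0.4}]'
python3 -m jog '[{"dp":[-0.05,0,0.09],"twist":0,"fingers":0.4},{"dp":[-0.1,0,0.17],"twist":0,"fingers":0.4},{"dp":[-0.1,0,0.17],"twist":0,"fingers":0.4}]'
```

```text
time_s: 24.42
tool_pos: [0.5571, 0.1914, 0.1384]
tool_rot: [-180.0, 0.0, 178.0]
force: [1.2, 0.6, -1.9]
grip_width: 0.0438
grasp_force: 10.1
time_s: 24.8
tool_pos: [0.5581, 0.1914, 0.1368]
tool_rot: [180.0, 0.0, 178.0]
force: [0.9, -0.3, -2.1]
grip_width: 0.044
grasp_force: 10.0
```

```bash
python3 -m jog '[{"dp":[-0.05,0,0.09],"twist":0,"fingers":0.4},{"dp":[-0.1,0,0.17],"twist":0,"fingers":0.4},{"dp":[-0.1,0,0.17],"twist":0,"fingers":0.4}]'
python3 -m jog '[{"dp":[-0.05,0,0.09],"twist":0,"fingers":0.4},{"dp":[-0.1,0,0.17],"twist":0,"fingers":0.4},{"dp":[-0.1,0,0.17],"twist":0,"fingers":0.4}]'
```

```text
time_s: 25.18
tool_pos: [0.5591, 0.1914, 0.1351]
tool_rot: [180.0, 0.0, 178.0]
force: [2.3, -0.5, -0.7]
grip_width: 0.0443
grasp_force: 10.0
time_s: 25.55
tool_pos: [0.56, 0.1913, 0.1335]
tool_rot: [180.0, -0.0, 178.0]
force: [0.6, 0.8, -1.2]
grip_width: 0.0437
grasp_force: 10.0
```

```bash
python3 -m jog '[{"dp":[-0.05,0,0.09],"twist":0,"fingers":0.4},{"dp":[-0.1,0,0.17],"twist":0,"fingers":0.4},{"dp":[-0.1,0,0.17],"twist":0,"fingers":0.4}]'
python3 -m jog '[{"dp":[-0.05,0,0.09],"twist":0,"fingers":0.4},{"dp":[-0.1,0,0.17],"twist":0,"fingers":0.4},{"dp":[-0.1,0,0.17],"twist":0,"fingers":0.4}]'
```

```text
time_s: 25.92
tool_pos: [0.5602, 0.1915, 0.1334]
tool_rot: [180.0, -0.1, 178.1]
force: [-5.6, 0.0, 9.8]
grip_width: 0.0442
grasp_force: 10.6
time_s: 26.3
tool_pos: [0.5603, 0.1915, 0.1331]
tool_rot: [179.9, -0.2, 178.1]
force: [-10.2, -2.4, 17.3]
grip_width: 0.044
grasp_force: 13.5
```

Contact force is along the slot axis, so it is either the floor or the fingertips on the deck. I'll ease off, release, rise and look.

```bash
python3 -m jog '[{"dp":[0.15,0,-0.28],"twist":0,"fingers":0.4},{"dp":[0.15,0,-0.28],"twist":0,"fingers":0.55},{"dp":[0.15,0,-0.28],"twist":0,"fingers":0.65},{"dp":[0.15,0,-0.28],"twist":0,"fingers":0.65}]'
python3 -m jog '[{"dp":[0,0,-1],"twist":0,"fingers":0.65},{"dp":[0,0,-4],"twist":0,"fingers":0.65},{"dp":[0,0,-8],"twist":0,"fingers":0.65},{"dp":[0,0,-10],"twist":0,"fingers":0.65}]'
python3 - <<'E'
from h import *
from cell import env
plan([.5636,.19,.2],88.1)
c=env.read_camera("scene"); W=cloud(c); x,y,z=W[...,0],W[...,1],W[...,2]
# height above deck plane (slot frame), using slot centre .5615 robot frame
t=np.radians(-1.9); ex=np.array([np.cos(t)*.866,np.sin(t)*.866,.5]); ey=np.array([-np.sin(t),np.cos(t),0]); ez=np.cross(ex,ey)
Q=(W-np.array([.5606,.19,.153]))@np.c_[ex,ey,ez]
m=(abs(Q[...,1])<.022)&(Q[...,2]>.008)&(Q[...,2]<.05)&(abs(Q[...,0])<.02); q=Q[m]; print("tab",len(q),q.min(0).round(4),q.max(0).round(4),np.percentile(q[:,2],[50,90,97]).round(4))
m=(abs(Q[...,1])>.03)&(abs(Q[...,1])<.062)&(abs(Q[...,0])<.008)&(abs(Q[...,2])<.02); print("frame edge height",np.percentile(Q[m][:,2],[10,50,90]).round(4))
m=(abs(Q[...,1])<.08)&(Q[...,0]>.014)&(Q[...,0]<.024)&(abs(Q[...,2])<.02); print("deck behind",np.median(Q[m],0).round(4))
cv2.imwrite("pics/s6.png",cv2.resize(c["pixels"][130:250,340:480],None,fx=4,fy=4,interpolation=cv2.INTER_CUBIC))
E
```

```text
time_s: 26.8
tool_pos: [0.5609, 0.1913, 0.133]
tool_rot: [180.0, 0.0, 178.0]
force: [0.4, -0.4, 1.5]
grip_width: 0.0551
grasp_force: 1.1
time_s: 27.3
tool_pos: [0.5614, 0.1914, 0.2357]
tool_rot: [179.9, 0.2, 178.0]
force: [0.0, 0.0, 0.4]
grip_width: 0.0568
grasp_force: 0.0
pos [0.5614 0.1914 0.2357] yaz 88.04 dp cm [-0.21 -0.14  3.57] twist -0.1 q [-43.  11.  25.  90.  -5.  80.  70.] t 27.3 F [0.  0.  0.4] w 0.0568
tab 87 [-0.0033 -0.0215  0.008 ] [0.0137 0.0205 0.0287] [0.0184 0.027  0.0281]
frame edge height [-0.0005  0.0002  0.0004]
deck behind [ 0.0201 -0.0032 -0.0002]
```

View pics/s6.png

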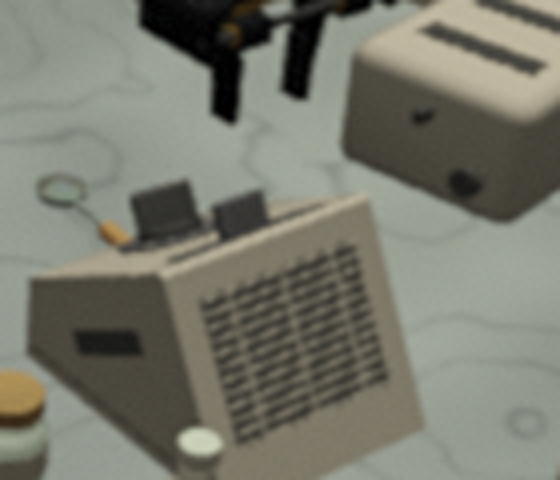

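The filter is home: the tab stands 28 mm above the deck and the frame edge is level with it. I'll push the dial's grip bar with closed fingers along an arc, with the hand kept square to the cleaner so its body clears the tab.

```bash
python3 -m jog '[{"dp":[2,0.5,0],"twist":0,"fingers":0.3},{"dp":[5,1,1],"twist":0,"fingers":0},{"dp":[8,2,3],"twist":0,"fingers":0},{"dp":[10.8,2.8,5],"twist":0,"fingers":0},{"dp":[10.8,2.8,6.5],"twist":0,"fingers":0},{"dp":[10.8,2.8,6.5],"twist":0,"fingers":0}]' 20
python3 - <<'E'
from h import *
plan([.4526,.2185,.094],88.1)
from cell import env
for n in("scene","top"):
    c=env.read_camera(n); W=cloud(c); T=env.get_obs()["tool_pos"]; x,y,z=W[...,0],W[...,1],W[...,2]
    m=(abs(x-T[0])<.035)&(abs(y-T[1])<.035)&(z>T[2]-.01)&(z<T[2]+.06)
    if m.any(): q=W[m]; print(n,m.sum(),"min z-T",(q[:,2].min()-T[2]).round(4),"xy range",(q.min(0)-T).round(4),(q.max(0)-T).round(4))
    cv2.imwrite(f"pics/d_{n}.png",c["pixels"])
E
```

```text
time_s: 28.1
tool_pos: [0.4533, 0.2221, 0.1668]
tool_rot: [-179.9, -0.1, 178.0]
force: [0.2, 0.2, 0.5]
grip_width: 0.0055
grasp_force: 0.0
pos [0.4533 0.2221 0.1668] yaz 88.03 dp cm [ 0.05 -0.35  7.28] twist -0.1 q [-49.   2.  20. 107.  -1.  72.  59.] t 28.1 F [0.2 0.2 0.5] w 0.0055
scene 112 min z-T 0.0232 xy range [-0.015  -0.0191  0.0232] [0.0133 0.0143 0.0599]
```

```bash
python3 -m jog '[{"dp":[0,-0.3,2.5],"twist":0,"fingers":0},{"dp":[0,-0.3,5],"twist":0,"fingers":0},{"dp":[0,-0.3,6.5],"twist":0,"fingers":0},{"dp":[0,-0.3,7.3],"twist":0,"fingers":0},{"dp":[0,-0.3,7.3],"twist":0,"fingers":0}]'
python3 - <<'E'
from h import *
plan([.4526,.2185,.094],88.1)
E
```

```text
time_s: 28.82
tool_pos: [0.4536, 0.2198, 0.0948]
tool_rot: [-180.0, -0.0, 178.0]
force: [0.2, -0.1, -0.3]
grip_width: 0.0009
grasp_force: 0.1
pos [0.4536 0.2198 0.0948] yaz 88.03 dp cm [ 0.1  -0.14  0.08] twist -0.1 q [-48.   5.  21. 112.  -2.  63.  61.] t 28.82 F [ 0.2 -0.1 -0.3] w 0.0009
```

```bash
python3 -m jog '[{"dp":[-0.36,-0.3,-0.21],"twist":0,"fingers":0},{"dp":[-0.7,0,-0.4],"twist":0,"fingers":0},{"dp":[-1.07,0.2,-0.62],"twist":0,"fingers":0},{"dp":[-1.6,0.2,-0.93],"twist":0,"fingers":0},{"dp":[-2.15,0.1,-1.24],"twist":0,"fingers":0},{"dp":[-2.15,0.1,-1.24],"twist":0,"fingers":0}]'
python3 -m jog '[{"dp":[-0.4,-0.2,-0.23],"twist":0,"fingers":0},{"dp":[-0.85,-0.48,-0.5],"twist":0,"fingers":0},{"dp":[-0.85,-0.48,-0.5],"twist":0,"fingers":0}]'
python3 - <<'E'
from h import *
plan([.4678,.1933,.1028],88.1)
E
```

```text
time_s: 29.58
tool_pos: [0.476, 0.2212, 0.108]
tool_rot: [179.9, 0.1, 178.0]
force: [-1.4, 4.6, 0.8]
grip_width: 0.0004
grasp_force: 2.3
time_s: 29.95
tool_pos: [0.4844, 0.2142, 0.1126]
tool_rot: [-180.0, 0.1, 178.0]
force: [0.6, 1.1, 0.0]
grip_width: 0.0008
grasp_force: 0.5
pos [0.4844 0.2142 0.1126] yaz 87.96 dp cm [ 1.58 -2.14  0.98] twist -0.1 q [-47.   7.  22. 107.  -3.  66.  64.] t 29.95 F [0.6 1.1 0. ] w 0.0008
```

```bash
python3 -m jog '[{"dp":[-0.2,-0.1,-0.1],"twist":0,"fingers":0},{"dp":[-0.35,-0.22,-0.2],"twist":0,"fingers":0},{"dp":[-0.35,-0.22,-0.2],"twist":0,"fingers":0}]'
python3 -m jog '[{"dp":[0,1.2,0],"twist":0,"fingers":0},{"dp":[0,1.2,-4],"twist":0,"fingers":0},{"dp":[0,1.2,-9],"twist":0,"fingers":0},{"dp":[0,5,-12],"twist":0,"fingers":0},{"dp":[0,11,-12],"twist":0,"fingers":0},{"dp":[0,17,-12],"twist":0,"fingers":0},{"dp":[0,22,-12],"twist":0,"fingers":0},{"dp":[0,24,-12],"twist":0,"fingers":0}]'
python3 - <<'E'
from h import *
from cell import env
c=env.read_camera("top"); cv2.imwrite("pics/s7.png",cv2.resize(c["pixels"][130:230,180:290],None,fx=5,fy=5,interpolation=cv2.INTER_CUBIC))
W=cloud(c); t=np.radians(-1.9); ex=np.array([np.cos(t)*.866,np.sin(t)*.866,.5]); ey=np.array([-np.sin(t),np.cos(t),0]); ez=np.cross(ex,ey)
Q=(W-np.array([.5636,.19,.153]))@np.c_[ex,ey,ez]-np.array([-.092,0,0])
m=(np.hypot(Q[...,0],Q[...,1])<.032)&(Q[...,2]>.03)&(Q[...,2]<.055); q=Q[m]; print(len(q),cv2.minAreaRect(np.float32(q[:,:2])),np.median(q,0))
plan([.4678,.1933,.1028],88.1)
E
```

```text
time_s: 30.32
tool_pos: [0.4866, 0.2131, 0.1142]
tool_rot: [180.0, -0.0, 178.1]
force: [-0.5, 2.7, -1.7]
grip_width: 0.0001
grasp_force: 1.1
time_s: 31.32
tool_pos: [0.4931, 0.4571, 0.2331]
tool_rot: [-180.0, -0.0, 178.3]
force: [-0.1, 0.1, -0.3]
grip_width: 0.0006
grasp_force: 0.0
121 ((0.0010374300181865692, -0.0005762558430433273), (0.048892829567193985, 0.01502859778702259), 10.691370964050293) [ 0.0031182  -0.00192477  0.04071703]
pos [0.4928 0.4587 0.2328] yaz 88.4 dp cm [  1.75 -26.61  12.98] twist 0.3 q [-57.  21.  15.  77.  -6.  83.  47.] t 31.38 F [-0.7  1.8 -0.5] w 0.0004
```

View pics/s7.png

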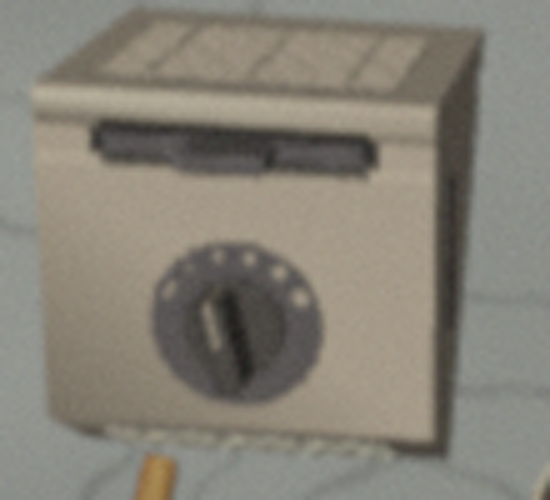

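The pointer is at the second dot (bar at +10.7°, pointer end at crop (213,295)), and the filter sits flush. One more click is needed.

```bash
python3 -m jog '[{"dp":[-0.2,-6,0],"twist":0,"fingers":0},{"dp":[-0.2,-12,0],"twist":0,"fingers":0},{"dp":[-0.2,-18,0],"twist":0,"fingers":0},{"dp":[-0.2,-22,0],"twist":0,"fingers":0},{"dp":[-0.2,-22.8,3],"twist":0,"fingers":0},{"dp":[-0.2,-22.8,8],"twist":0,"fingers":0},{"dp":[-0.2,-22.8,11.7],"twist":0,"fingers":0},{"dp":[-0.2,-22.8,11.7],"twist":0,"fingers":0}]'
python3 - <<'E'
from h import *
plan([.489,.2095,.1145],88.1)
E
```

```text
time_s: 32.38
tool_pos: [0.487, 0.223, 0.1148]
tool_rot: [-179.8, -0.3, 178.0]
force: [-0.6, -0.7, 0.4]
grip_width: 0.0004
grasp_force: 0.0
pos [0.487  0.223  0.1148] yaz 88.01 dp cm [-0.24 -1.34  0.03] twist -0.1 q [-47.   8.  21. 106.  -3.  66.  63.] t 32.38 F [-0.6 -0.7  0.4] w 0.0004
```

```bash
python3 -m jog '[{"dp":[-0.2,-0.4,0],"twist":0,"fingers":0},{"dp":[-0.2,-0.8,0],"twist":0,"fingers":0},{"dp":[-0.2,-0.9,0],"twist":0,"fingers":0},{"dp":[-0.2,-1.0,0],"twist":0,"fingers":0},{"dp":[-0.2,-1.0,0],"twist":0,"fingers":0}]'
python3 -m jog '[{"dp":[0,-0.1,0],"twist":0,"fingers":0},{"dp":[0,-0.2,0],"twist":0,"fingers":0},{"dp":[0,-0.2,0],"twist":0,"fingers":0}]'
```

```text
time_s: 33.0
tool_pos: [0.4909, 0.2148, 0.1175]
tool_rot: [180.0, 0.0, 178.1]
force: [0.2, -0.9, 0.1]
grip_width: 0.0004
grasp_force: 0.0
time_s: 33.38
tool_pos: [0.491, 0.2134, 0.1175]
tool_rot: [179.9, 0.0, 178.1]
force: [0.5, 1.3, 0.1]
grip_width: 0.0004
grasp_force: 1.1
```

```bash
python3 -m jog '[{"dp":[0,-0.1,0.1],"twist":0,"fingers":0},{"dp":[0,-0.2,0.1],"twist":0,"fingers":0},{"dp":[0,-0.2,0.1],"twist":0,"fingers":0}]'
python3 -m jog '[{"dp":[0,-0.1,0],"twist":0,"fingers":0},{"dp":[0,-0.2,0],"twist":0,"fingers":0},{"dp":[0,-0.2,0],"twist":0,"fingers":0}]'
```

```text
time_s: 33.75
tool_pos: [0.4914, 0.212, 0.117]
tool_rot: [179.9, 0.1, 178.1]
force: [1.5, 5.5, 2.1]
grip_width: 0.0005
grasp_force: 2.5
time_s: 34.12
tool_pos: [0.4908, 0.2083, 0.1165]
tool_rot: [-180.0, 0.0, 178.1]
force: [0.1, -0.3, -0.2]
grip_width: 0.0004
grasp_force: 0.0
```

The force rose to 5.5 N and then vanished, so the dial snapped on by a click. I'll retreat and check.

```bash
python3 -m jog '[{"dp":[0,1.2,0],"twist":0,"fingers":0},{"dp":[0,1.2,-4],"twist":0,"fingers":0},{"dp":[0,1.2,-9],"twist":0,"fingers":0},{"dp":[0,5,-12],"twist":0,"fingers":0},{"dp":[0,11,-12],"twist":0,"fingers":0},{"dp":[0,17,-12],"twist":0,"fingers":0},{"dp":[0,22,-12],"twist":0,"fingers":0},{"dp":[0,24,-12],"twist":0,"fingers":0}]'
python3 - <<'E'
from h import *
from cell import env
c=env.read_camera("top"); cv2.imwrite("pics/s8.png",cv2.resize(c["pixels"][130:230,180:290],None,fx=5,fy=5,interpolation=cv2.INTER_CUBIC))
W=cloud(c); t=np.radians(-1.9); ex=np.array([np.cos(t)*.866,np.sin(t)*.866,.5]); ey=np.array([-np.sin(t),np.cos(t),0]); ez=np.cross(ex,ey)
Q=(W-np.array([.5636,.19,.153]))@np.c_[ex,ey,ez]; B=Q+np.array([.092,0,0])
m=(np.hypot(B[...,0],B[...,1])<.032)&(B[...,2]>.03)&(B[...,2]<.055); print(m.sum(),cv2.minAreaRect(np.float32(B[m][:,:2])))
m=(abs(Q[...,1])<.022)&(Q[...,2]>.008)&(Q[...,2]<.05)&(abs(Q[...,0])<.02); print("tab",m.sum(),Q[m].max(0).round(4))
plan([.4678,.1933,.1028],88.1)
E
```

```text
time_s: 35.12
tool_pos: [0.4963, 0.4522, 0.2341]
tool_rot: [-179.9, -0.2, 178.3]
force: [-0.1, -0.0, -0.1]
grip_width: 0.0004
grasp_force: 0.0
118 ((0.001635206863284111, -0.001065828837454319), (0.014113472774624825, 0.048277322202920914), 77.82579803466797)
tab 112 [0.0055 0.021  0.033 ]
pos [0.4961 0.4538 0.2338] yaz 88.38 dp cm [  2.05 -26.1   13.13] twist 0.3 q [-56.  21.  15.  77.  -6.  83.  47.] t 35.17 F [-1.   3.1 -0.9] w 0.0006
```

The bar is at −12.2°, so the dial is at the third dot. One last check of the filter, then I'll hand in.

```bash
python3 - <<'E'
from h import *
from cell import env
c=env.read_camera("scene"); W=cloud(c); t=np.radians(-1.9); ex=np.array([np.cos(t)*.866,np.sin(t)*.866,.5]); ey=np.array([-np.sin(t),np.cos(t),0]); ez=np.cross(ex,ey)
Q=(W-np.array([.5606,.19,.153]))@np.c_[ex,ey,ez]
m=(abs(Q[...,1])<.022)&(Q[...,2]>.008)&(Q[...,2]<.05)&(abs(Q[...,0])<.02); h=np.percentile(Q[m][:,2],97); print("tab",h)
m=(abs(Q[...,1])>.03)&(abs(Q[...,1])<.062)&(abs(Q[...,0])<.008)&(abs(Q[...,2])<.02); e=np.median(Q[m][:,2]); print("edge",e)
v=abs(env.get_obs()["joint_velocities"]).max(); print(v)
if h<.031 and abs(e)<.003: print(env.sign_off())
E
```

```text
tab 0.027994684310264587
edge -0.00011437210890824037
2.3832621624574064
the job is handed in; nothing more can be done
None
```

The filter is fully home in its slot (tab standing 28 mm above the deck), the dial reads at the third dot, the arm is clear, and the job has been handed in at about 35 s of the 64 s allowed.

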